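Swap the lens for the mirror in the three-point mount

ROBOT

A 6-joint arm with a two-finger parallel gripper is mounted at the origin on the work surface. World frame = base frame: x ahead of the robot, y to its left, z up, the work surface at z = 0. Lengths are in m, angles in rad, forces in N, time in s.
With the tool pointing down it reaches from about 0.35 to 0.8 m from the base axis. Payload 7.3 kg.
Tool frame: the origin (TCP) lies between the finger pads; the fingertips stand 25 mm ahead of it and the grasp point (between the pads) lies 6 mm ahead of it (r.tip_extent is the distance from the TCP to the fingertips, in m); z points along the fingers, y is the direction in which the jaws open and shut (so a half turn about z gives the same grasp; the last joint's range is limited). The gripper opens to 85 mm and grips with 20 to 120 N. Pads are 22 mm wide; open, the fingers measure 114 mm over their backs; the gripper's body (76 mm by 85 mm) begins 54 mm behind the grasp point. The pads swing forward as they close: fully open they stand 13 mm farther back than shut.
Start: joints at [1.141, 0.342, 1.524, -0, 1.275, -0.146], TCP at [0.147, 0.504, 0.256] pointing down, gripper open.
Joint ranges: [-2.53, 2.53], [-0.77, 2.02], [0.04, 2.7], [-1, 4.14], [0.28, 2.66], [-3.11, 3.11]. Speed limits (rad/s): [2.57, 2.57, 3.14, 3.14, 3.14, 3.14].

INTERFACE

Orientations are given as a unit quaternion [x, y, z, w].
In Python, from workcell import r, command_gripper, optics gives the robot as it stands. The module is installed in compiled form; this text tells all that it offers. Calls block until the motion is done:
- r.reach(position, orientation): joint-space move of the TCP to a pose.
- r.move_straight(position, orientation=None, speed=0.15, max_force=None): straight line of the TCP; orientation=None keeps the orientation; speed is the mean speed in m/s. With max_force (N) it stops when the force on the tool has changed by that much, and returns True; else False.
- r.movej(angles): joint-space move.
- command_gripper(opening, force=None): finger opening in m; force is the grip in N (None keeps the last); returns when the fingers have stopped.
- r.hold(seconds).
- r.solve_ik(position, orientation): joint angles nearest the present ones, or None.
- r.read_state(): the state.
- optics.get_image(name): name is "scene" or "top" or "wrist"; returns (picture, depth): 480x640x3 uint8, red, green, blue; 480x640 float32, m along the optical axis (not along the pixel's ray), 0 where there is no reading.
- optics.camera_model(name): a dict with "K" (3x3 intrinsics, pixels), "R" (3x3) and "t" (3): a world point X has camera coordinates R X + t; the wrist camera has in their place "tool_from_camera" (4x4, takes a point from camera to tool coordinates, whose origin is the TCP and whose axes are the flange's). Camera axes: x right, y down, z forward; pixel columns grow to the right and rows downward; lengths in m; the calibration is good to about 2 mm. The wrist camera is an equidistant fisheye: a pixel r from the principal point sees the ray r / f radians off the axis. A picture is of the moment at which its call begins: read the wrist's pose just before it. camera_model takes no time and is no camera call.
A pose or a line that the arm cannot do raises r.PlanningError and nothing moves.
- r.finish_job(): hands the job in, once; it reports no verdict.
The state is a dict: "time_s": time; "joint_positions": joint angles; "dq": joint speeds; "tau": joint torques, N m; "eef_pos": TCP position; "eef_rot": TCP orientation; "contact_force": force on the tool from outside, world axes, zero at the start; "torque": the same for the moment, N m; "grip_width": finger opening in m.
Only numpy, scipy, OpenCV 4.12 (cv2) and the standard library are available. Lean on these libraries where they do the work, as an engineer would, in place of code of your own. Each camera call takes 0.05 s, during which the arm holds its last target. There are 200 camera calls.

TASK

The round lens is still in the three-point mount: lift it out and stand it upright in the middle of the black rubber mat. Then take the large square mirror from the tray and seat it in the mount the right way round, set down gently, until all three ball feet bear in their vee grooves and it cannot rock. Leave everything else where it stands.

Things in the scene. Friction and masses are not known exactly. Their poses are not given: they have to be found in the camera images.
- mirror_center (a point): Large square mirror, the one to fit: black frame 62 x 62 mm, 14 mm thick, upright across a T-shaped carrier, facing +x. Starts in tray, in any of three places. Point on its vertical axis half-way up, 57 mm above the bottoms of the feet; z up, x from the single foot to the two-foot bar. Black grip block 20 x 20 mm stands 34 mm clear above the frame, centre 40 mm above this point. 0.25 to 0.5 kg.
- mirror: The large mirror's carrier (origin on the axis at the feet's bottoms, same axes), alike for all four optics: aluminium T plate from x = -55 to +39 mm, cross-bar 28 x 86 mm at the +x end, stem 24 mm wide, plate 10 to 18 mm above the feet's bottoms; three 14 mm ball feet at (x, y) = (-48, 0), (28, 33), (28, -33) mm; grip block 20 x 20 mm on the axis, top at 114 mm.
- lens_center (a point): Round lens in a black ring, 62 mm diameter, 14 mm thick, upright across the same T carrier; at the start seated in the mount. Point on its vertical axis half-way up, 57 mm above the bottoms of the feet; axes as for the mirror. Grip block 20 x 20 mm stands 34 mm clear above the ring, its centre 40 mm above this point. 0.24 to 0.45 kg.
- lens: The lens's carrier, same shape, origin and axes as the large mirror's.
- smallmirror_center (a point): Small square mirror, frame only 38 x 38 x 14 mm and a grip block 58 mm long; on the same T carrier, of the same total height (114 mm). Stays in the tray. Point half-way up, axes as for the large mirror.
- prism_center (a point): Upright three-sided glass prism, 52 mm along a side and 58 mm tall, on the same T carrier with the same grip block, total height 114 mm. Stays in the tray. Point half-way up, axes as for the large mirror.
- mount: Three-point mount, fixed to the bench: dark steel plate 130 x 110 mm, 14 mm thick, with three steel vee blocks. Origin at its underside; an optic sits in it with the carrier's axis over this origin and the carrier's x axis along the mount's x axis, in that one way round only.
- mount_home (a point): Where the half-way-up point of a properly seated optic comes to lie (over the mount's origin, 85.9 mm above the bench); same axes as the mount.
- seat_a: Vee block for the single foot, at (x, y) = (-48, 0) mm on the mount: a 90-degree groove 24 mm long, 18 mm wide at the top and 9 mm deep, rims 35 mm above the bench; a ball foot sinks 6 mm below where it would stand on the rims, its bottom 29 mm above the bench when home. Grooves point to the middle of the mount.
- seat_b: The same vee block at (+28, +33) mm on the mount.
- seat_c: The same vee block at (+28, -33) mm on the mount.
- mat_top (a point): Centre of the top of the black rubber mat, 170 x 160 mm and 4 mm thick, fixed flat on the bench; x along its 170 mm side.
- tray: Plywood open tray, fixed, 280 (x) x 300 (y) mm outside, walls 6 mm thick and 45 mm high, floor 6 mm thick; origin under its centre. The three optics in it stand on its floor, about 135 mm or more from axis to axis.
- stand_mid (a point): Bystander: free-standing laboratory stand, base 90 x 60 mm, thin upright rod 312 mm tall with a clamp at 270 mm that reaches 75 mm out along its x axis; this point on the rod half-way up. Stands between the tray and the nearer of mount and mat.
- beaker_center (a point): Bystander: glass beaker, 68 mm diameter, 90 mm tall; point at its middle.
- jar_center (a point): Bystander: amber glass bottle, 60 mm diameter, 110 mm tall; point at its middle.
Things that resemble listed ones, but are neither listed nor needed, are in the scene too. Leave any yellow look-alike of the mirror alone.

How it is judged:
On the way, in this order (a step that is already met when the one before it is completed fails the run):
1. the lens stands upright in the middle of the mat, let go (horizontal distance between lens_center and mat_top below 0.035 m and angle between lens_center's own z axis and vertical below 0.05 rad and height (world z) of lens_center below 0.066 m and contact force between lens and the fingers below 0.1 N and linear speed of lens below 0.03 m/s), for 0.2 s.
2. the large mirror is lifted clear out of the tray (height (world z) of mirror_center above 0.12 m), for 0.1 s.
At the end, for the whole second after the job is handed in: Mirror let go and at rest in the mount: over 0.25 N on each vee block, its middle within 3 mm of mount_home, x axis within 0.04 rad of the mount's, upright to 0.03 rad. Lens let go, upright to 0.05 rad on the mat, its axis within 35 mm of the mat's centre (all of step 1 and contact force between mirror and seat_a above 0.25 N and contact force between mirror and seat_b above 0.25 N and contact force between mirror and seat_c above 0.25 N and distance between mirror_center and mount_home below 0.003 m and angle between the x axis of mirror and the x axis of mount, either way round below 0.04 rad and angle between mirror_center's own z axis and vertical below 0.03 rad and contact force between mirror and the fingers below 0.1 N and linear speed of mirror below 0.02 m/s and angular speed of mirror below 0.1 rad/s); the robot touches nothing.
It fails at once if the small mirror or the prism is moved by more than 15 mm (distance of any of smallmirror_center, prism_center from where it was at the start of the episode above 0.015 m).
It fails at once if the stand, beaker or bottle is moved by more than 15 mm (distance of any of stand_mid, beaker_center, jar_center from where it was at the start of the episode above 0.015 m).
It fails at once if the mirror is banged or forced into the mount (over 40 N) (contact force between mirror and mount above 40 N).
It fails at once if the mirror is dropped into the mount (faster than 0.3 m/s in the last 10 mm) (distance between mirror_center and mount_home below 0.01 m and linear speed of mirror above 0.3 m/s).
It also fails if it takes over 64 s, if anything falls off the work surface, if the arm or the gripper's body presses on something with over 40 N, if the wrist force passes 120 N, or if a joint passes its speed limit or range.

## Working session

There is one attempt and no reset: what is moved stays moved. The work goes in short steps, each a Python script; the robot and the scene stay as the last script left them, time stands still between calls to the robot, and variables do not carry over. Pictures are saved under pics/ and viewed, about 8 in all and at most 12, crops included, and the job is handed in when it is done.

```bash
mkdir -p pics
python3 - <<'E'
from workcell import r, optics
import numpy as np, cv2
for n in ("scene","top"):
    im,d=optics.get_image(n); np.savez(n+".npz",im=im,d=d)
    cv2.imwrite(f"pics/{n}0.png",im[:,:,::-1])
    m=optics.camera_model(n); print(n,m["K"].round(1).tolist(),(-m["R"].T@m["t"]).round(3), m["R"].round(2).tolist(),(d>0).mean())
m=optics.camera_model("wrist");print({k:np.round(v,4).tolist() if not isinstance(v,str) else v for k,v in m.items()})
s=r.read_state();print(s["time_s"],s["eef_pos"],s["eef_rot"],s["grip_width"],r.tip_extent)
E
```

```text
scene [[553.0, 0.0, 321.3], [0.0, 553.0, 231.2], [0.0, 0.0, 1.0]] [1.16  0.733 0.871] [[-0.75, 0.66, 0.0], [0.41, 0.47, -0.78], [-0.52, -0.59, -0.62]] 0.9930013020833334
top [[548.1, 0.0, 312.0], [0.0, 548.1, 248.1], [0.0, 0.0, 1.0]] [ 0.268 -0.008  1.393] [[-0.01, -1.0, -0.01], [-0.98, 0.02, -0.19], [0.19, 0.01, -0.98]] 0.9960123697916666
{'K': [[371.6483, 0.0, 328.0195], [0.0, 371.6483, 234.4099], [0.0, 0.0, 1.0]], 'tool_from_camera': [[0.0005, -0.9498, -0.3128, 0.0792], [1.0, 0.0007, -0.0008, 0.0001], [0.001, -0.3128, 0.9498, -0.1188], [0.0, 0.0, 0.0, 1.0]]}
0.1 [0.14685021 0.50373694 0.25571243] [ 1.41408381e-01  9.89951127e-01 -6.27544626e-04 -2.04892163e-04] 0.08539531709859573 0.025
```

View pics/scene0.png

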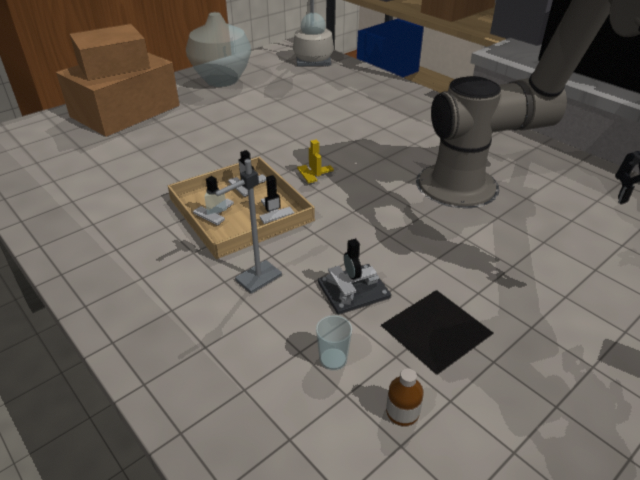

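View pics/top0.png

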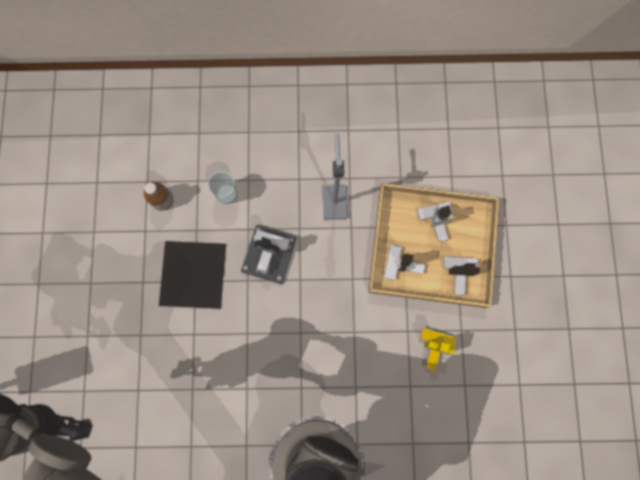

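The scene view shows the lens in the mount at (352,275), the mat at (437,330), the tray at (240,205) holding three optics, and the stand at (258,275). The top view shows the mat at (193,275), mount (270,252), stand (337,200) and optics at (440,215), (400,262) and (460,267).

```bash
cat > h.py <<'E'
import numpy as np, cv2
from workcell import r, optics, command_gripper
def world(n,d):
    m=optics.camera_model(n);K,R,t=m["K"],m["R"],m["t"]
    v,u=np.mgrid[:480,:640]
    P=np.stack([(u-K[0,2])/K[0,0]*d,(v-K[1,2])/K[1,1]*d,d],-1)
    return (P-t)@R
def onplane(n,uv,z):
    m=optics.camera_model(n);K,R,t=m["K"],m["R"],m["t"]
    uv=np.atleast_2d(uv).astype(float)
    ray=np.c_[(uv-[K[0,2],K[1,2]])/[K[0,0],K[1,1]],np.ones(len(uv))]@R
    c=-R.T@t
    return (c+ray*((z-c[2])/ray[:,2:]))[:,:2]
E
python3 - <<'E'
from h import *
T=np.load("top.npz");S=np.load("scene.npz")
a=cv2.resize(T["im"][180:310,360:510],None,fx=2.6,fy=2.6,interpolation=2)
b=cv2.resize(S["im"][140:250,165:315],None,fx=2.6,fy=2.6,interpolation=2)
c=cv2.resize(T["im"][215:290,235:310],None,fx=3.4,fy=3.4,interpolation=2)
e=cv2.resize(S["im"][230:315,310:400],None,fx=3,fy=3,interpolation=2)
o=np.zeros((600,800,3),np.uint8)
for x,y,i in((0,0,a),(400,0,b),(0,340,c),(400,340,e)): o[y:y+i.shape[0],x:x+i.shape[1]]=i[:600-y]
cv2.imwrite("pics/crop1.png",o[:,:,::-1])
for n,F in(("top",T),("scene",S)):
    W=world(n,F["d"]);z=W[...,2]
    reach=np.hypot(W[...,0],W[...,1])
    m=((z>.1)&(z<.33)&(reach>.3)&(W[...,0]>.15)&(W[...,1]<.42)&(abs(W[...,1])<.6)&(W[...,0]<.9)).astype(np.uint8)
    k,l,st,ce=cv2.connectedComponentsWithStats(m)
    for i in range(1,k):
        if st[i,4]>6: p=W[l==i];print(n,ce[i].round(),st[i,4],p.mean(0).round(3),p.min(0).round(3),p.max(0).round(3))
im=T["im"].astype(int)
# mat
m=((im.max(2)<45)).astype(np.uint8);m[:, :150]=0;m[:,235:]=0;m[:230]=0;m[315:]=0
c=max(cv2.findContours(m,0,2)[0],key=cv2.contourArea);q=cv2.boxPoints(cv2.minAreaRect(c))
w=onplane("top",q,.004);print("mat",w.round(3),w.mean(0),np.linalg.norm(w-np.roll(w,1,0),axis=1))
E
```

```text
top [337. 166.] 405 [ 0.664 -0.055  0.257] [ 0.637 -0.067  0.101] [ 0.733 -0.044  0.314]
top [150. 188.] 110 [0.667 0.398 0.108] [0.654 0.384 0.101] [0.682 0.413 0.115]
top [445. 211.] 92 [ 0.595 -0.316  0.116] [ 0.584 -0.328  0.101] [ 0.609 -0.305  0.127]
top [265. 244.] 147 [0.521 0.113 0.127] [0.51  0.092 0.1  ] [0.535 0.138 0.148]
top [407. 259.] 88 [ 0.481 -0.222  0.116] [ 0.471 -0.234  0.102] [ 0.493 -0.21   0.126]
top [469. 268.] 98 [ 0.458 -0.366  0.115] [ 0.448 -0.378  0.1  ] [ 0.469 -0.356  0.124]
top [444. 348.] 87 [ 0.274 -0.296  0.112] [ 0.264 -0.309  0.101] [ 0.284 -0.285  0.119]
scene [315. 143.] 58 [ 0.278 -0.293  0.108] [ 0.263 -0.307  0.1  ] [ 0.288 -0.282  0.114]
scene [247. 190.] 909 [ 0.647 -0.079  0.226] [ 0.449 -0.379  0.1  ] [ 0.734 -0.04   0.312]
scene [271. 180.] 92 [ 0.487 -0.218  0.112] [ 0.474 -0.235  0.1  ] [ 0.498 -0.207  0.121]
scene [211. 181.] 101 [ 0.6   -0.313  0.111] [ 0.586 -0.327  0.1  ] [ 0.611 -0.302  0.121]
scene [353. 250.] 262 [0.528 0.12  0.123] [0.515 0.097 0.1  ] [0.538 0.136 0.143]
scene [408. 376.] 222 [0.672 0.401 0.107] [0.656 0.386 0.1  ] [0.684 0.413 0.112]Traceback (most recent call last):
  File "<stdin>", line 20, in <module>
ValueError: max() iterable argument is empty
```

View pics/crop1.png

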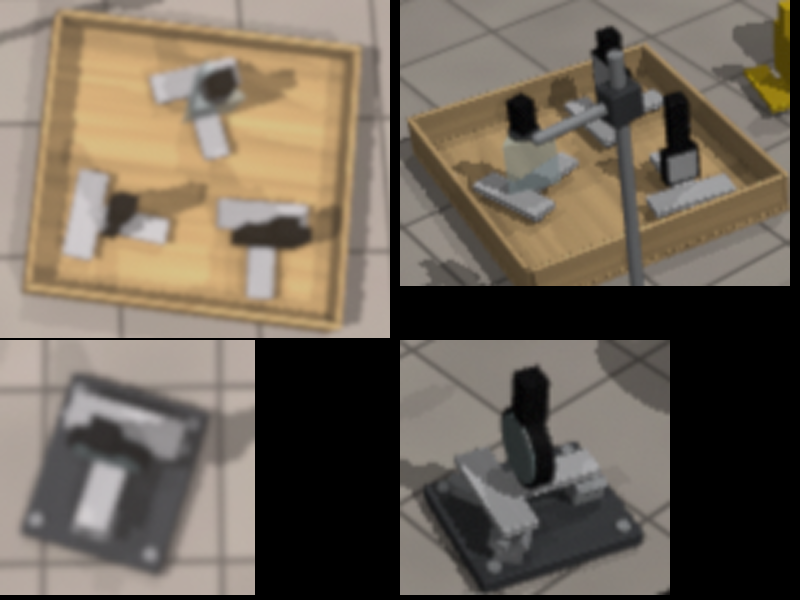

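The large mirror is at top pixel (460,267): wide black bar, about (0.46,-0.365). The prism is at (440,215) and the small mirror at (400,262). The lens crossbar points up and slightly right, so the mount yaw is about -15°. Next: mat and mount from the top view, then a close wrist look.

```bash
cat >> h.py <<'E'
def q(psi): return np.array([np.cos(psi/2),np.sin(psi/2),0,0])
from scipy.spatial.transform import Rotation as Ro
def wrist(name):
    s=r.read_state();im,d=optics.get_image("wrist")
    np.savez(name+".npz",im=im,d=d,p=s["eef_pos"],q=s["eef_rot"]);cv2.imwrite(f"pics/{name}.png",im[:,:,::-1]);return s
def wray(F,uv):
    m=optics.camera_model("wrist");M=m["tool_from_camera"]
    x=cv2.fisheye.undistortPoints(np.array(uv,float).reshape(-1,1,2),m["K"],np.zeros(4)).reshape(-1,2)
    R=Ro.from_quat(F["q"]).as_matrix()
    ray=np.c_[x,np.ones(len(x))]; return R@M[:3,3]+F["p"], ray@M[:3,:3].T@R.T, ray
def wplane(F,uv,z):
    c,d,_=wray(F,uv);return (c+d*((z-c[2])/d[:,2:]))[:,:2]
def wcloud(F):
    v,u=np.mgrid[:480,:640];c,d,_=wray(F,np.stack([u,v],-1).reshape(-1,2))
    return (c+d*F["d"].reshape(-1,1)).reshape(480,640,3)
E
python3 - <<'E'
from h import *
T=np.load("top.npz");g=T["im"].max(2);
m=(g<60).astype(np.uint8);m[:, :150]=0;m[:,235:]=0;m[:230]=0;m[315:]=0
c=max(cv2.findContours(m,0,2)[0],key=cv2.contourArea);b=cv2.boxPoints(cv2.minAreaRect(c))
w=onplane("top",b,.004);print("mat",g[275,193],w.round(3).tolist(),w.mean(0),np.linalg.norm(w-np.roll(w,1,0),axis=1))
psi=np.radians(165)
r.reach([0.50,0.123,0.27],q(psi));s=wrist("w_lens");print(s["time_s"],s["eef_pos"])
E
```

```text
mat 50 [[0.394, 0.391], [0.554, 0.389], [0.544, 0.232], [0.384, 0.237]] [0.46880427 0.31220768] [0.15364246 0.16016417 0.15694786 0.15966195]
1.9833 [0.49974206 0.12381395 0.26999173]
```

View pics/w_lens.png

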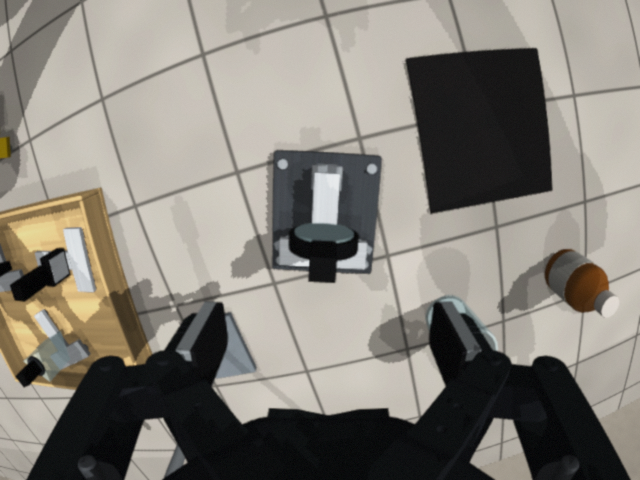

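The wrist view shows the lens block at (322,268), the mount plate centred near (327,210), the mat corners at (408,57)–(550,200), and the tray on the left.

Run:
```python
from h import *
F=np.load("w_lens.npz");W=wcloud(F);z=W[...,2];g=F["im"].astype(int)
hsv=cv2.cvtColor(F["im"],cv2.COLOR_RGB2HSV)
roi=np.zeros((480,640),bool);roi[130:300,240:400]=1
# block top
m=roi&(z>.138)&(z<.148)&(F["d"]>0);print("blocktop",m.sum(),W[m].mean(0),W[m].min(0),W[m].max(0))
# plate points
m=roi&(abs(z-.014)<.004);rc=cv2.minAreaRect(W[m][:,:2].astype(np.float32));print("mountplate",m.sum(),np.median(z[m]),rc)
# carrier plate
m=roi&(abs(z-.047)<.004)&(g.min(2)>90);rc=cv2.minAreaRect(W[m][:,:2].astype(np.float32));print("carrier",m.sum(),np.median(z[m]),rc)
st=m.copy();st[215:]=0
p=W[st][:,:2];c=p.mean(0);v=np.linalg.svd(p-c)[2][0];print("stem",len(p),c,np.degrees(np.arctan2(v[1],v[0])))
# mat
M=(g.max(2)<60).astype(np.uint8);M[:,:395]=0;M[230:]=0
c=max(cv2.findContours(M,0,2)[0],key=cv2.contourArea)
w=wplane(F,c[:,0].astype(float),.004);rc=cv2.minAreaRect(w.astype(np.float32));print("mat",rc)
# tray optics tall
m=(z>.1)&(z<.14)&(W[...,1]<-.15)&(W[...,1]>-.45)&(W[...,0]<.75)
k,l,s,ce=cv2.connectedComponentsWithStats(m.astype(np.uint8))
for i in range(1,k):
    if s[i,4]>30:p=W[l==i];print(ce[i].round(),p.mean(0).round(3),p.min(0).round(3),p.max(0).round(3))
for n in("top",):
    T=np.load("top.npz");W=world(n,T["d"]);zz=W[...,2]
    m=(abs(zz-.014)<.006);m[:, :235]=0;m[:,305:]=0;m[:215]=0;m[290:]=0
    m&=T["im"].max(2)<110
    print("mount top",m.sum(),cv2.minAreaRect(W[m][:,:2].astype(np.float32)))
```

```text
blocktop 757 [0.52482035 0.11280969 0.14362064] [0.51371065 0.10017001 0.13816338] [0.53825058 0.12478256 0.14569321]
mountplate 7123 0.015199289568270824 ((0.5201268196105957, 0.11423256993293762), (0.11055590957403183, 0.13024012744426727), 72.14875793457031)
carrier 2155 0.04789609063762773 ((0.5183159708976746, 0.11483431607484818), (0.08651415258646011, 0.0940859317779541), 72.24954986572266)
stem 1072 [0.49218775 0.12330047] -19.86064820434404
mat ((0.471466064453125, 0.30997899174690247), (0.15874424576759338, 0.16842038929462433), 86.33609771728516)
[ 23. 289.] [ 0.485 -0.22   0.114] [ 0.474 -0.235  0.1  ] [ 0.497 -0.211  0.123]
[ 26. 376.] [ 0.598 -0.315  0.114] [ 0.588 -0.331  0.1  ] [ 0.611 -0.307  0.123]
mount top 1099 ((0.5171198844909668, 0.11590082943439484), (0.1095479428768158, 0.1299051195383072), 72.41874694824219)
```

Both views agree: mount yaw about -17.8°, axis at (0.525,0.1126), mat centre (0.471,0.310). Sizes match what was given (110.5x130 mm plate, 159x168 mm mat). Moving the lens now.

Run:
```python
from h import *
psi=np.pi+np.radians(-17.8);P=np.array([.525,.1126])
command_gripper(.06,40)
r.reach([*P,.20],q(psi))
print("hit",r.move_straight([*P,.137],speed=.08,max_force=8))
command_gripper(0.0,40);s=r.read_state();print(s["grip_width"],s["eef_pos"],s["contact_force"])
r.move_straight([*P,.215],speed=.1)
s=r.read_state();print(s["grip_width"],s["contact_force"],s["torque"])
L=np.array([.4705,.3105])
r.move_straight([*L,.20],speed=.2)
r.move_straight([*L,.122],speed=.1)
print("touch",r.move_straight([*L,.108],speed=.03,max_force=4));s=r.read_state();print(s["eef_pos"],s["contact_force"])
command_gripper(.05);r.move_straight([*L,.21],speed=.15);r.hold(.3)
s=r.read_state();print(s["time_s"])
# look at lens and mount from near mount
r.reach([P[0]-.025,P[1]+.008,.27],q(psi));wrist("w_mount")
F=np.load("w_mount.npz");W=wcloud(F);z=W[...,2]
m=(z>.105)&(z<.125)&(np.hypot(W[...,0]-L[0],W[...,1]-L[1])<.04)&(F["d"]>0);print("lens top",m.sum(),W[m].mean(0),W[m].max(0))
```

```text
hit False
0.01940443178401365 [0.52517755 0.1126494  0.13736186] [-0.68423971  0.17096387  2.46711757]
0.019371974758081334 [-0.6975816  -1.23200995 -2.24049019] [ 0.01672622  0.02024936 -0.01100299]
touch True
[0.47087793 0.31074558 0.1124669 ] [-0.26925933  0.1360061   6.24994545]
9.1333
lens top 679 [0.47109644 0.30747978 0.11693424] [0.48371739 0.32263439 0.12184983]
```

View pics/w_mount.png

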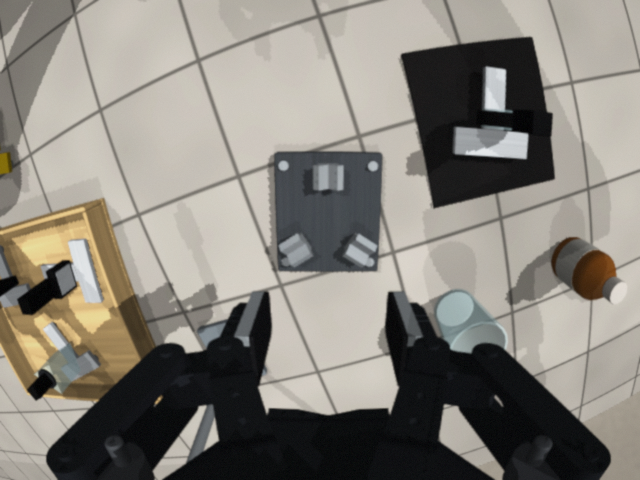

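The lens stands upright on the mat at (490,115), and the three vee blocks are free at (328,178), (295,250) and (360,250). Next: measure the seats and go to look at the mirror, swinging inside the stand.

Run:
```python
from h import *
F=np.load("w_mount.npz");W=wcloud(F);z=W[...,2];g=F["im"].max(2)
m=(z>.020)&(z<.045)&(F["d"]>0);m[:150]=0;m[275:]=0;m[:,:268]=0;m[:,390:]=0
k,l,s,ce=cv2.connectedComponentsWithStats(m.astype(np.uint8));C=[]
for i in range(1,k):
    if s[i,4]>100:
        p=W[l==i]; p=p[p[:,2]>.030]; rc=cv2.minAreaRect(p[:,:2].astype(np.float32));C.append(rc[0]);print(ce[i].round(),len(p),p.max(0).round(3),p.mean(0).round(4),rc)
C=np.array(C)
if len(C)==3:
    A=np.array([[-48,0],[28,33],[28,-33]])/1e3
    from itertools import permutations
    best=None
    for pr in permutations(range(3)):
        B=C[list(pr)];a=A-A.mean(0);b=B-B.mean(0)
        th=np.arctan2((a[:,0]*b[:,1]-a[:,1]*b[:,0]).sum(),(a*b).sum());R=np.array([[np.cos(th),-np.sin(th)],[np.sin(th),np.cos(th)]])
        e=np.abs(b-a@R.T).max()
        if best is None or e<best[0]: best=(e,np.degrees(th),B.mean(0)-R@A.mean(0))
    print("mount fit",best)
r.reach([.38,-.02,.28],q(np.pi-.1));r.reach([.36,-.22,.28],q(np.pi));r.reach([.436,-.363,.247],q(np.pi))
s=wrist("w_mir");print(s["time_s"])
F=np.load("w_mir.npz");W=wcloud(F);z=W[...,2];g=F["im"].astype(int)
near=(np.hypot(W[...,0]-.46,W[...,1]+.363)<.075)&(F["d"]>0)
m=near&(abs(z-.12)<.005);print("block",m.sum(),W[m].mean(0),W[m].min(0),W[m].max(0))
m=near&(abs(z-.024)<.005)&(g.min(2)>90);rc=cv2.minAreaRect(W[m][:,:2].astype(np.float32));print("carrier",m.sum(),np.median(z[m]),rc)
m=near&(abs(z-.086)<.004);print("frame top",m.sum(),cv2.minAreaRect(W[m][:,:2].astype(np.float32)))
```

```text
[328. 177.] 571 [0.496 0.144 0.038] [0.4801 0.1275 0.0334] ((0.48013895750045776, 0.1270337998867035), (0.028167953714728355, 0.024362286552786827), 72.40884399414062)
[296. 250.] 508 [0.559 0.088 0.037] [0.5416 0.0724 0.0334] ((0.542487621307373, 0.07215762138366699), (0.030060922726988792, 0.025406239554286003), 14.014636039733887)
[359. 250.] 507 [0.58  0.154 0.037] [0.562  0.1352 0.0333] ((0.5626309514045715, 0.1348562240600586), (0.024696091189980507, 0.030007895082235336), 37.82986068725586)
mount fit (np.float64(0.00012469452741908742), np.float64(-17.930027166864527), array([0.52588202, 0.11217016]))
12.2917
block 796 [ 0.46084235 -0.37018585  0.12073384] [ 0.45069505 -0.38111719  0.11502212] [ 0.47285994 -0.36005816  0.1228784 ]
carrier 1909 0.02499270737456344 ((0.45397627353668213, -0.369928777217865), (0.08687841892242432, 0.09401972591876984), 84.83383178710938)
frame top 920 ((0.4603480398654938, -0.3702605962753296), (0.061701249331235886, 0.017856944352388382), 86.34370422363281)
```

View pics/w_mir.png

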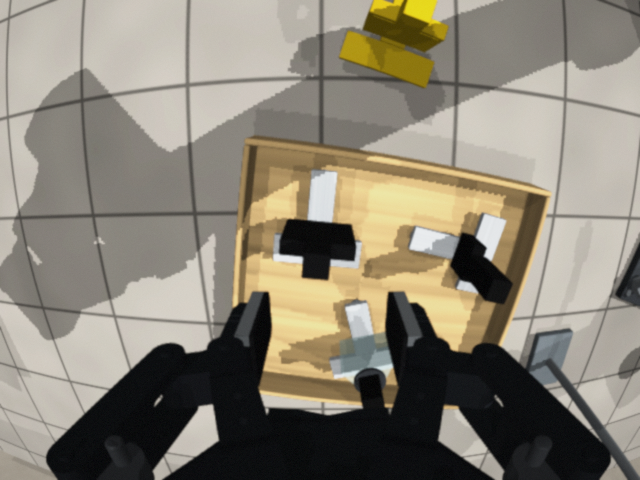

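The mirror block is at (316,262), and its stem points toward the camera (yaw -5°). Its axis is (0.4619,-0.3706). The seat fit gives the mount at (0.5259,0.1122), -17.93°, with a residual of 0.1 mm. Grasping the mirror and carrying it to a hover over the mount.

Run:
```python
from h import *
P=np.array([.4619,-.3706]);o=q(np.pi-np.radians(5.0))
r.reach([*P,.18],o)
print("hit",r.move_straight([*P,.114],speed=.08,max_force=8))
command_gripper(0.0,50);s=r.read_state();print(s["grip_width"],s["eef_pos"],s["contact_force"])
r.move_straight([*P,.26],speed=.12);r.hold(.15)
s=r.read_state();print(s["grip_width"],s["contact_force"],s["torque"])
M=np.array([.5259,.1122]);om=q(np.pi-np.radians(17.93))
r.reach([.36,-.22,.28],o);r.reach([.38,-.02,.28],om);r.reach([*M,.21],om);r.hold(.2)
s=wrist("w_held");print(s["time_s"],s["eef_pos"],s["grip_width"],s["contact_force"])
F=np.load("w_held.npz");W=wcloud(F);z=W[...,2];g=F["im"].astype(int)
near=(np.hypot(W[...,0]-M[0],W[...,1]-M[1])<.08)&(F["d"]>0)
zp=.21-.108+.018
m=near&(abs(z-zp)<.008)&(g.min(2)>90);print(m.sum(),np.median(z[m]),cv2.minAreaRect(W[m][:,:2].astype(np.float32)))
```

```text
hit False
0.019359003814388 [ 0.46207875 -0.37094495  0.11454179] [ 0.36931065 -1.52930894  2.22233645]
0.019091872971921296 [ 0.61090602  0.40633606 -3.11065374] [-0.04004285  0.01902763  0.02202342]
18.225 [0.52581819 0.11094392 0.21113555] 0.019168227157613956 [ 0.65708922  0.23528606 -3.33598557]
3609 0.12149482533067818 ((0.5093486309051514, 0.11626748740673065), (0.08604387193918228, 0.07608246803283691), 72.52059173583984)
```

View pics/w_held.png

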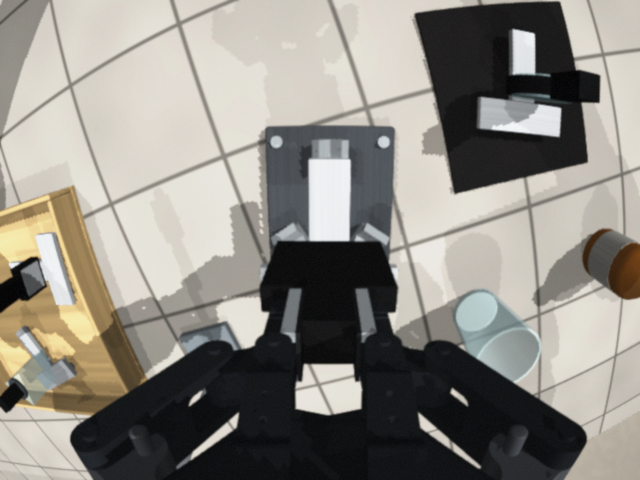

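The held carrier measures at axis (0.5255,0.1110) and yaw -17.5°, so it needs about a 1 mm correction. Lowering under force guard.

Run:
```python
from h import *
M=np.array([.5262,.1134])
r.move_straight([*M,.155],speed=.08);r.hold(.2);s=r.read_state();print(s["eef_pos"],s["contact_force"])
M=M+np.array([.5262,.1121])-s["eef_pos"][:2]
t=r.move_straight([*M,.1355],speed=.02,max_force=5);r.hold(.2)
s=r.read_state();print(t,s["eef_pos"],s["contact_force"],s["torque"],s["time_s"])
```

```text
[0.52646311 0.11340919 0.15553059] [-0.23691305  0.21941774 -3.05262083]
True [0.52598806 0.11216276 0.13735158] [ 0.38014973 -0.29540097  5.74613402] [-0.10376852 -0.10036317  0.05177539] 20.3333
```

It touched down at z=0.1374, against an expected home height of 0.1375. Releasing and checking.

Run:
```python
from h import *
s=r.read_state();p=s["eef_pos"]
command_gripper(.05);r.hold(.2)
r.move_straight([p[0],p[1],.22],speed=.1)
psi=np.pi-np.radians(17.93)
r.reach([.5009,.1202,.27],q(psi));r.hold(.3);s=wrist("w_end");print(s["time_s"])
F=np.load("w_end.npz");W=wcloud(F);z=W[...,2];g=F["im"].astype(int)
near=(np.hypot(W[...,0]-.5259,W[...,1]-.1122)<.075)&(F["d"]>0)
m=near&(abs(z-.143)<.005);print("block",m.sum(),W[m].mean(0),W[m].max(0))
m=near&(abs(z-.047)<.004)&(g.min(2)>90);rc=cv2.minAreaRect(W[m][:,:2].astype(np.float32));print("carrier",m.sum(),np.median(z[m]),rc)
p=W[m];c=np.linalg.lstsq(np.c_[p[:,:2]-p[:,:2].mean(0),np.ones(len(p))],p[:,2],rcond=None)[0];print("tilt",c)
m=(z>.11)&(z<.125)&(np.hypot(W[...,0]-.47,W[...,1]-.31)<.04)&(F["d"]>0);print("lens block",W[m].mean(0))
# reference: lens seated
F=np.load("w_lens.npz");W=wcloud(F);z=W[...,2];g=F["im"].astype(int)
near=(np.hypot(W[...,0]-.5259,W[...,1]-.1122)<.075)
m=near&(abs(z-.047)<.004)&(g.min(2)>90);p=W[m];print("ref tilt",np.linalg.lstsq(np.c_[p[:,:2]-p[:,:2].mean(0),np.ones(len(p))],p[:,2],rcond=None)[0])
```

```text
22.5583
block 771 [0.52466307 0.11302687 0.14360842] [0.53764171 0.12502387 0.14606351]
carrier 1877 0.04793503206006461 ((0.5180395245552063, 0.11467516422271729), (0.08549804240465164, 0.09346111118793488), 72.11778259277344)
tilt [ 0.00128856 -0.00086696  0.04789296]
lens block [0.4713576  0.30808683 0.11789937]
ref tilt [ 0.00128506 -0.00166242  0.04787416]
```

View pics/w_end.png

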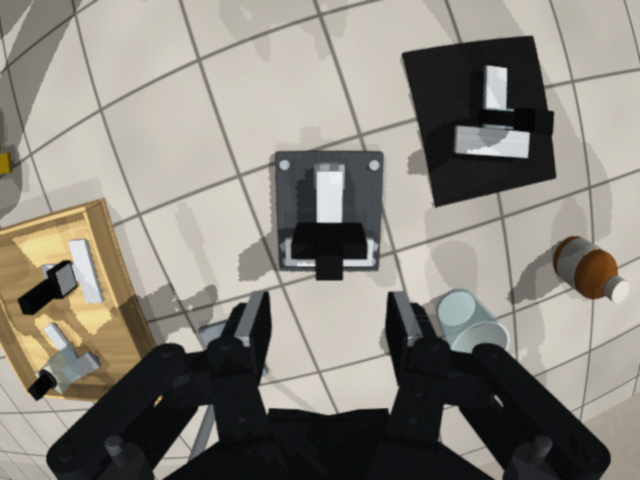

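The mirror sits in the mount at (330,215) with the same pose, height and tilt as the seated lens had, to within 0.3 mm and 1 mrad. The lens is upright on the mat at (490,110). The gripper is clear, so I'm handing in.

```bash
python3 -c "
from h import *
r.finish_job();print(r.read_state()['time_s'])"
```

```text
the job is handed in; nothing more can be done
the job is handed in; nothing more can be done
```

I moved the lens from the mount to the middle of the rubber mat, then took the large mirror from the tray and seated it in the mount. I handed the job in after about 23 s of the 64 s allowed; it reports no verdict.

- **Mirror:** It touched down under a force guard at z = 0.1374, where I expected home at 0.1375, with about 6 N of force. After release, its carrier matched the pose the lens had when seated: position within 0.3 mm, same height (47.9 mm), yaw within 0.2° and tilt within 1 mrad.
- **Lens:** It stands free on the mat. Its block was seen about 3 mm from the mat's centre, with 35 mm allowed.
- **Everything else:** In the last wrist view, the tray optics it showed, the beaker and the bottle looked undisturbed. I judged this by eye and did not measure it.
- **Not checked:** I could not read the force on each vee block, so contact at all three is inferred from the mirror's height and tilt.
- **Disagreement:** The mount plate's centre came out about 6 mm from the mount axis. I used the axis from the vee blocks, which fitted to 0.1 mm and agreed with the lens carrier.

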